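Find the sound base plate with a straightedge

TASK

One of the two analyser base plates is warped (domed), so a straightedge laid across it rocks when its ends are pressed. Draw the yellow straightedge out from under the riser by its red end, let go of it on the bench clear of the riser, take it again by its middle and lay it flat across the centre of a plate; let go and press down lightly (5 to 10 N) with the fingers first on its red end, then on its black end, and if it rocks carry it to the other plate and press its ends there in the same order. Leave it lying across the centre of the sound plate, the one where neither end gives, without disturbing the bottles and jars.

Things in the scene. Friction and masses are not known exactly. Their poses are not given: they have to be found in the camera images.
- straightedge: The straightedge: a stiff yellow box-section bar, 200 mm long, 24 mm wide, 28 mm high, about 0.4 kg, with a 20 mm red cap at one end and a 20 mm black cap at the other. It starts lying on the bench, half under the riser, its red end sticking out. Origin: centre of its underside; x runs along the bar from the red to the black end, z up.
- straightedge_mid (a point): Centre of the straightedge, half-way along and half-way up (14 mm above its underside).
- red_end (a point): On the straightedge's top face, 20 mm in from the tip of its red end (80 mm from the middle): where to take it to draw it out, and where to press.
- black_end (a point): On the straightedge's top face, 20 mm in from the tip of its black end (80 mm from the middle): where to press.
- riser: Low grey shelf, fixed: 180 mm deep (its x), 220 mm wide (its y), top at 62 mm, open beneath at front and back; clear height beneath 50 mm. Two loose bottles stand on its rear half. Origin: centre of its footprint on the bench; its own -x points out of its open front (90 mm from the origin), roughly to the robot; the straightedge slides out that way.
- base_left: White base of the moisture analyser on the left (robot's view, +y), hood off, fixed: round pedestal 184 mm across, 45 mm high, with a 28 mm high control panel (blank screen) reaching 143 mm from the centre on the robot's side. A round bare aluminium plate, 170 mm across, is bolted on top, its rim 55 mm above the bench. Origin: centre of the underside, on the bench.
- base_right: White base of the moisture analyser on the right (robot's view, -y), hood off, fixed: round pedestal 184 mm across, 45 mm high, with a 28 mm high control panel (blank screen) reaching 143 mm from the centre on the robot's side. A round bare aluminium plate, 170 mm across, is bolted on top, its rim 55 mm above the bench. Origin: centre of the underside, on the bench.
- base_left_face (a point): Centre of the left plate at rim height (55 mm above the bench). Of the two plates exactly one is sound (flat, the straightedge's underside lies at rim height) and the other warped: domed evenly, 3 mm higher in the middle than at the rim, hard to see.
- base_right_face (a point): Centre of the right plate at rim height (55 mm above the bench). On the warped plate the straightedge rests level until an end is pressed; then that end sinks about 3 mm and the other rises about 3 mm (a tilt of about 0.035 rad), and it swings back when let go. On the sound plate it stays level (tilt below 0.01 rad) when pressed.
- bottle_amber: Loose amber glass jar, 44 mm across, 85 mm high, on the riser; not to be disturbed. Origin: centre of its foot.
- bottle_white: Loose white bottle, 44 mm across, 90 mm high, on the riser; not to be disturbed. Origin: centre of its foot.
- jar_green: Loose green jar, 48 mm across, 70 mm high, on the bench beyond the left base; not to be disturbed. Origin: centre of its foot.
- jar_red: Loose glass jar with a red lid, 52 mm across, 75 mm high, on the bench beyond the right base; not to be disturbed. Origin: centre of its foot.
Things that resemble listed ones, but are neither listed nor needed, are in the scene too. Of the things that look like the straightedge, the smaller one is meant.

How it is judged:
On the way, in this order (a step that is already met when the one before it is completed fails the run):
1. the straightedge has been drawn out of the riser (its middle at least 40 mm in front of it) and let go, lying flat on the bench (x of straightedge_mid in the frame of riser below -0.13 m and height (world z) of straightedge_mid below 0.02 m and angle between straightedge's own z axis and vertical below 0.05 rad and contact force between the fingers and straightedge below 0.1 N and linear speed of straightedge below 0.02 m/s), for 0.1 s.
2. it is held by its middle (grasp within 40 mm of its centre) and lifted (height (world z) of straightedge_mid above 0.03 m and contact force between the fingers and straightedge above 2 N and horizontal distance between the grasp point and straightedge_mid below 0.04 m), for 0.1 s.
3. it lies, let go, across the centre of one of the plates (middle within 20 mm of the plate's) ((horizontal distance between straightedge_mid and base_left_face below 0.02 m or horizontal distance between straightedge_mid and base_right_face below 0.02 m) and height (world z) of straightedge_mid between 0.066 and 0.076 m and angle between straightedge's own z axis and vertical below 0.08 rad and contact force between the fingers and straightedge below 0.1 N and linear speed of straightedge below 0.02 m/s), for 0.1 s.
4. lying on the sound plate, its red end is pressed with 3 to 25 N within 30 mm of the pressing point, and it does not rock (((horizontal distance between straightedge_mid and base_left_face below 0.02 m and z of straightedge_mid in the frame of base_left between 0.0675 and 0.0705 m and angle between straightedge's own z axis and vertical below 0.012 rad) or (horizontal distance between straightedge_mid and base_right_face below 0.02 m and z of straightedge_mid in the frame of base_right between 0.0675 and 0.0705 m and angle between straightedge's own z axis and vertical below 0.012 rad)) and contact force between the fingers and straightedge between 3 and 25 N and horizontal distance between the grasp point and red_end below 0.03 m), for 0.1 s.
5. lying on the sound plate, its black end is pressed the same way and it does not rock (((horizontal distance between straightedge_mid and base_left_face below 0.02 m and z of straightedge_mid in the frame of base_left between 0.0675 and 0.0705 m and angle between straightedge's own z axis and vertical below 0.012 rad) or (horizontal distance between straightedge_mid and base_right_face below 0.02 m and z of straightedge_mid in the frame of base_right between 0.0675 and 0.0705 m and angle between straightedge's own z axis and vertical below 0.012 rad)) and contact force between the fingers and straightedge between 3 and 25 N and horizontal distance between the grasp point and black_end below 0.03 m), for 0.1 s.
At the end, for the whole second after the job is handed in: The straightedge lies at rest and let go across the centre of the sound plate: its middle within 20 mm of the plate's centre, seated within 1.5 mm of the rim's height and level within 0.012 rad (((horizontal distance between straightedge_mid and base_left_face below 0.02 m and z of straightedge_mid in the frame of base_left between 0.0675 and 0.0705 m and angle between straightedge's own z axis and vertical below 0.012 rad) or (horizontal distance between straightedge_mid and base_right_face below 0.02 m and z of straightedge_mid in the frame of base_right between 0.0675 and 0.0705 m and angle between straightedge's own z axis and vertical below 0.012 rad)) and contact force between the fingers and straightedge below 0.1 N and linear speed of straightedge below 0.01 m/s and angular speed of straightedge below 0.1 rad/s); the robot touches nothing.
It fails at once if the amber glass jar is moved more than 25 mm (distance of bottle_amber from where it was at the start of the episode above 0.025 m).
It fails at once if the white bottle is moved more than 25 mm (distance of bottle_white from where it was at the start of the episode above 0.025 m).
It fails at once if the green jar is moved more than 25 mm (distance of jar_green from where it was at the start of the episode above 0.025 m).
It fails at once if the glass jar with a red lid is moved more than 25 mm (distance of jar_red from where it was at the start of the episode above 0.025 m).
It also fails if it takes over 72 s, if anything falls off the work surface, if the arm or the gripper's body presses on something with over 40 N, if the wrist force passes 120 N, or if a joint passes its speed limit or range.

ROBOT

A 6-joint arm with a two-finger parallel gripper is mounted at the origin on the work surface. World frame = base frame: x ahead of the robot, y to its left, z up, the work surface at z = 0. Lengths are in m, angles in rad, forces in N, time in s.
With the tool pointing down it reaches from about 0.25 to 0.775 m from the base axis. Payload 4 kg.
Tool frame: the origin (TCP) lies on the centre line of the jaws, within the pads' length; the fingertips stand 11 mm ahead of it and the grasp point (between the pads) lies 8 mm behind it; z points along the fingers, y is the direction in which the jaws open and shut (so a half turn about z gives the same grasp; the last joint's range is limited). The gripper opens to 94 mm and grips with 3 to 60 N. Pads are 16 mm wide; open, the fingers measure 119 mm over their backs; the gripper's body (75 mm by 177 mm) begins 78 mm behind the grasp point.
Start: joints at [-1.28, 0.087, 1.371, -0, 1.684, -0.103], TCP at [0.211, -0.508, 0.181] pointing down, gripper open.
Joint ranges: [-3.1, 3.1], [-0.76, 2.03], [0.27, 2.55], [-1.08, 4.22], [0.17, 2.65], [-2.57, 2.57]. Speed limits (rad/s): [2.79, 2.79, 3.14, 3.14, 3.14, 3.14].

INTERFACE

Orientations are given as a rotation vector (axis times angle).
In Python, from bench import get_state, read_camera, camera_info, hand_in, spot_in, silhouettes gives the robot as it stands.
- The arm moves only by the tool drive_tool, never from a script. Its argument "motion" is a list of rows, each an object with "rot": the turn, a rotation vector about the tool's x, y, z in rad, a list of three; "linear": the shift along the tool's x, y, z in m, a list of three; "gripper": the finger opening in m, from 0 to 0.094. In form: [{"rot": [ax, ay, az], "linear": [tx, ty, tz], "gripper": gripper}, ...]. A call has 1 to 5 rows; each row is the pose to reach, as a shift and turn from the pose commanded when the call began, along the tool's axes at that moment; what a row does not reach only later rows make up. A row lasts 1/10 s, in which the tool goes at most 50 mm and 8.59 degrees, less where a joint would pass 70% of its speed; a pose out of reach is approached as far as the arm can. A call with a gripper value outside its range is refused whole. The fingers move at their own pace and stop on an object; "newtons" is the grip in N (left out, the last holds). Time passes only in rows, so rows that repeat a pose let the fingers close. It gives the time, the measured TCP pose, the force and the opening at its end, in the units of the state.
- get_state(): the state, without advancing time (a new reading comes with each control period).
- read_camera(name): name is "scene" or "side" or "wrist"; returns (picture, depth): 480x640x3 uint8, red, green, blue; 480x640 float32, m along the optical axis (not along the pixel's ray), 0 where there is no reading.
- camera_info(name): a dict with "mtx" (3x3 intrinsics, pixels), "k1" (the pictures are not rectified: a ray, as slopes to the right and down, at radius r is drawn at 1 + k1 r^2 times it, then the intrinsics apply), "R" (3x3) and "t" (3): a world point X has camera coordinates R X + t. Camera axes: x right, y down, z forward; pixel columns grow to the right and rows downward; lengths in m; the calibration is good to about 2 mm. A picture is of the moment at which its call begins: read the wrist's pose just before it. camera_info takes no time and is no camera call; for the wrist camera it gives the pose at the moment of the call.
- hand_in(): hands the job in, once; it reports no verdict.
Trained networks look in the newest picture that a camera, given by its name, has taken for a name from the list of things; names that differ only in an ending like _2 or _b are one class to them, and where a whole thing is asked for, a point or a joint stands for the part that bears it (a point fixed in the world has none). Each returns a list of dicts, best first, with "confidence" (0 to 1); they miss things now and then, are a little off and sometimes report something else, mostly with a low value. They report only what shows in the picture. A call takes as long as a camera call. They do not tell look-alikes from the thing itself.
- spot_in(camera, query): "point" ([x, y, z] in m, in world coordinates, good to about 4 mm: the middle of the surface that is visible of it).
- silhouettes(camera, query): "mask" (480x640 bool, what is visible of it).
The state is a dict: "time": time; "q": joint angles; "joint_vel": joint speeds; "joint_efforts": joint torques, N m; "ee_pos": TCP position; "ee_rot": TCP orientation; "wrist_force": force on the tool from outside, world axes, zero at the start; "torque": the same for the moment, N m; "finger_gap": finger opening in m.
Only numpy, scipy, OpenCV 4.12 (cv2) and the standard library are available. Lean on these libraries where they do the work, as an engineer would, in place of code of your own. Each camera call takes 0.05 s, during which the arm holds its last target. There are 200 camera calls.

## Working session

There is one attempt and no reset: what is moved stays moved. The work goes in short steps, Python scripts to look and compute and a tool call to move; the robot and the scene stay as the last step left them, time stands still between calls to the robot, and variables do not carry over. Pictures are saved under pics/ and viewed, about 8 in all and at most 12, crops included, and the job is handed in when it is done.

Besides the shell and the picture viewer there is one more tool, called after ">>>" as a command line: name --argument value ..., lists and objects as JSON in quotes. drive_tool: Moves the arm, as the interface text tells. Its arguments: {"type":"object","properties":{"motion":{"type":"array","items":{"type":"object","properties":{"rot":{"type":"array","items":{"type":"number"}},"linear":{"type":"array","items":{"type":"number"}},"gripper":{"type":"number"}}}},"newtons":{"type":"number"}},"required":["motion"]}

```bash
mkdir -p pics; cat > h.py <<'E'
import numpy as np,cv2
from scipy.spatial.transform import Rotation as R
from bench import *
def world(cam,px,depth,info=None):
    i=info or camera_info(cam); px=np.atleast_2d(np.asarray(px,float))
    d=cv2.undistortPoints(px[:,None],np.array(i["mtx"]),np.array([i["k1"],0,0,0.]))[:,0]
    P=np.c_[d,np.ones(len(d))]*np.asarray(depth,float).reshape(-1,1)
    return (P-np.array(i["t"]))@np.array(i["R"])
def save(n,im): cv2.imwrite("pics/"+n,cv2.cvtColor(im,cv2.COLOR_RGB2BGR))
def cloud(cam,mask,dep,info=None):
    v,u=np.nonzero(mask&(dep>0)); return world(cam,np.c_[u,v],dep[v,u],info)
E
python3 - <<'E'
from h import *
s=get_state();print(s)
for c in("scene","side"):
    im,d=read_camera(c);save(c+"0.png",im);np.savez(c+"0.npz",im=im,d=d)
    i=camera_info(c);print(c,np.array(i["R"]).round(2).tolist(),np.array(i["t"]).round(3))
    for q in("straightedge","riser","base_left","base_right","bottle_amber","jar_green","jar_red","red_end"):
        print(q,[(np.round(x["point"],3).tolist(),round(x["confidence"],2)) for x in spot_in(c,q)])
E
```

```text
{'time': 0.0, 'q': array([-1.28012149e+00,  8.79419990e-02,  1.37222880e+00, -2.81254113e-05,
        1.68358614e+00, -1.03082909e-01]), 'joint_vel': array([-6.55313240e-04,  5.70325180e-04,  3.82314480e-05,  2.05379780e-03,
       -7.41565974e-05, -1.28397656e-03]), 'joint_efforts': array([-2.32211874e-03, -3.40181601e+01, -3.02430403e+01,  7.12973555e-02,
        3.30615195e-02, -1.84324545e-04]), 'ee_pos': array([ 0.21083793, -0.50734296,  0.18022425]), 'ee_rot': array([-3.07879334e+00, -6.14099420e-01,  3.61869665e-04]), 'wrist_force': array([ 0.21833798,  0.41634561, -0.64976416]), 'torque': array([0.06875376, 0.00011414, 0.01498981]), 'finger_gap': 0.09401359697534362}
scene [[-0.4, 0.92, 0.02], [0.65, 0.29, -0.7], [-0.65, -0.26, -0.72]] [ 0.176 -0.271  1.441]
straightedge [([0.217, 0.311, 0.038], 0.96), ([0.604, -0.022, 0.029], 0.58)]
riser [([0.741, -0.009, 0.061], 0.88)]
base_left [([0.596, 0.256, 0.026], 0.61)]
base_right [([0.565, -0.226, 0.031], 0.62), ([0.603, -0.018, 0.029], 0.27)]
bottle_amber [([0.794, 0.056, 0.119], 0.92)]
jar_green [([0.803, 0.22, 0.069], 0.71)]
jar_red [([0.772, -0.202, 0.052], 0.95)]
red_end [([0.219, 0.313, 0.042], 0.58), ([0.598, -0.02, 0.027], 0.55)]
side [[-0.99, -0.12, -0.01], [-0.05, 0.51, -0.86], [0.11, -0.85, -0.51]] [0.489 0.065 0.936]
straightedge [([0.196, 0.319, 0.039], 0.91), ([0.459, -0.203, 0.03], 0.74), ([0.619, -0.011, 0.023], 0.68)]
riser [([0.722, 0.072, 0.06], 0.63), ([0.621, -0.012, 0.021], 0.61), ([0.459, 0.313, 0.033], 0.31)]
base_left [([0.459, 0.313, 0.031], 0.65)]
base_right [([0.464, -0.203, 0.027], 0.83)]
bottle_amber [([0.773, 0.07, 0.114], 0.66)]
jar_green [([0.784, 0.23, 0.046], 0.8)]
jar_red [([0.753, -0.195, 0.062], 0.67)]
red_end [([0.62, -0.009, 0.026], 0.88)]
```

View pics/scene0.png

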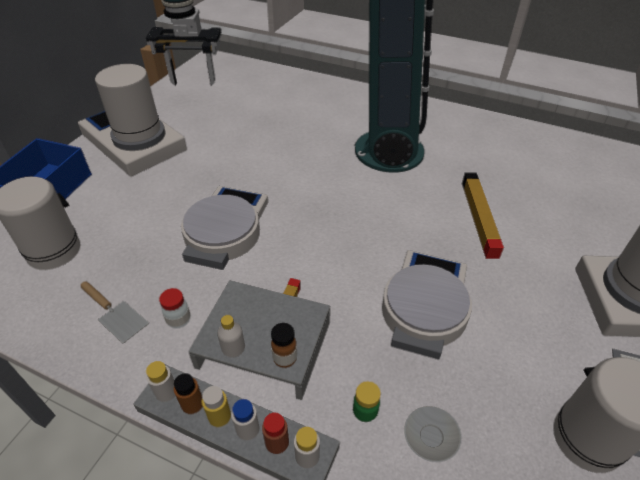

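View pics/side0.png

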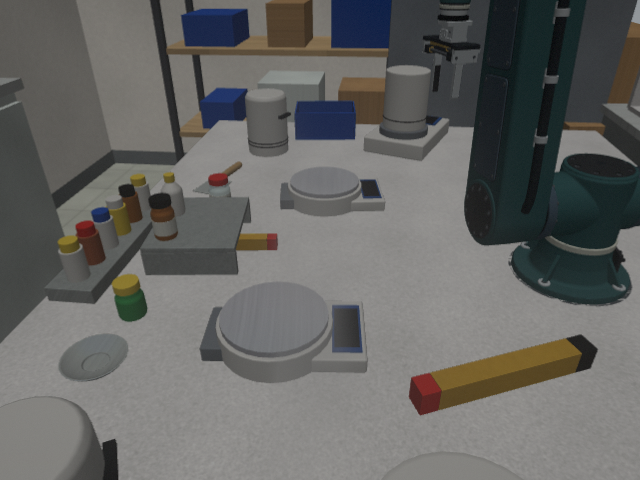

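```bash
python3 - <<'E'
from h import *
for c in("scene","side"):
    f=np.load(c+"0.npz");im,d=f["im"],f["d"]
    P=cloud(c,np.ones_like(d,bool),d);v,u=np.nonzero(d>0);C=im[v,u]
    hsv=cv2.cvtColor(im,cv2.COLOR_RGB2HSV)[v,u].astype(int)
    w=(hsv[:,1]<70)
    print(c,"bench z",np.median(P[(abs(P[:,2])<.01),2]))
    for n,cx,cy in(("L",.59,.27),("R",.58,-.22)):
        m=(abs(P[:,0]-cx)<.14)&(abs(P[:,1]-cy)<.14)&(P[:,2]>.050)&(P[:,2]<.064)
        Q=P[m]; 
        if len(Q)>50:
            (ex,ey),r=cv2.minEnclosingCircle(Q[:,:2].astype(np.float32)); print(n,len(Q),np.median(Q[:,2]),ex,ey,r,Q.min(0),Q.max(0))
    m=(P[:,2]>.055)&(P[:,2]<.069)&(P[:,0]>.58)&(abs(P[:,1])<.14)&w
    if m.sum()>50: print("riser",cv2.minAreaRect(P[m][:,:2].astype(np.float32)),np.percentile(P[m],[1,99],axis=0))
    red=((hsv[:,0]<8)|(hsv[:,0]>172))&(hsv[:,1]>130)&(abs(P[:,1]+.02)<.07)&(P[:,0]>.5)&(P[:,0]<.7)
    yel=(hsv[:,0]>18)&(hsv[:,0]<35)&(hsv[:,1]>120)&(abs(P[:,1]+.02)<.08)&(P[:,0]>.5)&(P[:,2]<.05)
    for n,m in(("red",red),("yel",yel)):
        T=P[m]; 
        if len(T)<5: continue
        zt=np.percentile(T[:,2],95);T=T[T[:,2]>zt-.005];print(n,len(T),zt,cv2.minAreaRect(T[:,:2].astype(np.float32)),T.mean(0))
E
```

```text
scene bench z -1.6250263908333746e-05
L 4225 0.05643122642706427 0.5289589166641235 0.2572532892227173 0.08646539598703384 [0.45002398 0.17273803 0.05000423] [0.61497869 0.34122778 0.06259984]
R 3219 0.05495921668188974 0.5824846029281616 -0.2041185200214386 0.18261879682540894 [ 0.44003153 -0.3463558   0.05001383] [ 0.71997944 -0.08008453  0.06387741]
riser ((0.790431797504425, -0.01292504370212555), (0.29362598061561584, 0.23379875719547272), 1.9285805225372314) [[ 0.64840432 -0.12418085  0.05636605]
 [ 0.92971715  0.0985034   0.06616993]]
red 70 0.029969751070006954 ((0.5906320810317993, -0.020505405962467194), (0.018610144034028053, 0.024907700717449188), 0.7846142649650574) [ 0.59108482 -0.02097436  0.02781857]
yel 51 0.048166135049701 ((0.9208200573921204, -0.013629091903567314), (0.028349217027425766, 0.055757198482751846), 4.754610538482666) [0.92389254 0.00214849 0.04647537]
side bench z 0.0006347249627728841
L 6248 0.057081540144946194 0.5283797383308411 0.25372254848480225 0.0863739401102066 [0.45002868 0.16783123 0.05002797] [0.61315422 0.339851   0.06107991]
R 1815 0.05614568380947234 0.5847722887992859 -0.20443059504032135 0.18236538767814636 [ 0.44008096 -0.35166321  0.05007779] [ 0.71992815 -0.08037734  0.06399408]
riser ((0.7910200357437134, -0.01390308141708374), (0.2809904217720032, 0.24380050599575043), 6.602984428405762) [[ 0.64444178 -0.12471395  0.0556347 ]
 [ 0.90760208  0.09947517  0.06668838]]
red 49 0.029855531598597603 ((0.5901837944984436, -0.023818977177143097), (0.01886538229882717, 0.021193349733948708), 11.533458709716797) [ 0.59086426 -0.02234874  0.02858213]
yel 60 0.04567399118388887 ((0.9042707085609436, -0.01827843487262726), (0.020255865529179573, 0.05986099690198898), 0.839690625667572) [0.90193842 0.0013437  0.04567756]
```

The scene shows the small bar's red tip at about (292,288) px, under the riser. The big look-alike is at (482,215), and the plates are at (220,223) and (428,298). The side view agrees, with the red tip at (271,241). Next I'll refine the right plate, the bar and riser yaw, the dome shape and the hinge height.

```bash
python3 - <<'E'
from h import *
for c in("scene","side"):
    f=np.load(c+"0.npz");im,d=f["im"],f["d"]
    P=cloud(c,np.ones_like(d,bool),d);v,u=np.nonzero(d>0)
    hsv=cv2.cvtColor(im,cv2.COLOR_RGB2HSV)[v,u].astype(int)
    for n,cx,cy in(("L",.529,.255),("R",.50,-.21)):
        for k in range(6):
            m=(np.hypot(P[:,0]-cx,P[:,1]-cy)<.10)&(P[:,2]>.049)&(P[:,2]<.064)
            (cx,cy),r=cv2.minEnclosingCircle(P[m][:,:2].astype(np.float32))
        m=(np.hypot(P[:,0]-cx,P[:,1]-cy)<.078)&(P[:,2]>.045)&(P[:,2]<.067)
        Q=P[m]-[cx,cy,0]; A=np.c_[np.ones(len(Q)),Q[:,:2],(Q[:,:2]**2).sum(1)/.085**2]
        k,res,_,_=np.linalg.lstsq(A,Q[:,2],rcond=None);sd=np.sqrt(res[0]/len(Q))
        print(c,n,round(cx,4),round(cy,4),round(r,4),"plane+dome",k.round(4),"sd",sd,"dome se",sd*np.sqrt(np.linalg.inv(A.T@A)[3,3]),len(Q))
        m=(abs(P[:,1]-cy)<.05)&(P[:,0]-cx>.097)&(P[:,0]-cx<.13);print(" hinge z",np.percentile(P[m,2],[50,90,97]))
    yel=(hsv[:,0]>12)&(hsv[:,0]<38)&(hsv[:,1]>90)
    red=((hsv[:,0]<8)|(hsv[:,0]>172))&(hsv[:,1]>120)
    m=(yel|red)&(abs(P[:,1]+.02)<.05)&(P[:,0]>.56)&(P[:,0]<.67)&(P[:,2]>.022)&(P[:,2]<.04)
    T=P[m];print("bar",len(T),cv2.minAreaRect(T[:,:2].astype(np.float32)),T.min(0),T.max(0)); 
    for x in np.arange(.575,.665,.01):
        t=T[abs(T[:,0]-x)<.006]
        if len(t)>3:print("  %.3f y %.4f..%.4f n%d"%(x,t[:,1].min(),t[:,1].max(),len(t)))
    m=(P[:,2]>.056)&(P[:,2]<.068)&(P[:,0]>.6)&(P[:,0]<.86)&(abs(P[:,1]+.013)<.14)&(hsv[:,1]<60)
    g=np.zeros((300,300),np.uint8);T=P[m];g[((T[:,0]-.6)*1000).astype(int).clip(0,299),((T[:,1]+.15)*1000).astype(int).clip(0,299)]=255
    g=cv2.morphologyEx(g,cv2.MORPH_CLOSE,np.ones((7,7)));g=cv2.morphologyEx(g,cv2.MORPH_OPEN,np.ones((15,15)))
    cs=max(cv2.findContours(g,0,2)[0],key=cv2.contourArea);b=cv2.boxPoints(cv2.minAreaRect(cs));print("riser corners xy",[(round(.6+q/1000,3),round(p/1000-.15,3)) for p,q in b])
E
```

```text
scene L 0.5281 0.2568 0.0874 plane+dome [ 0.0579 -0.001  -0.0002 -0.003 ] sd 0.0014006300403174507 dome se 9.684700773749518e-05 3543
 hinge z [0.00585704 0.02822609 0.02942514]
scene R 0.5043 -0.2596 0.0879 plane+dome [ 0.0546 -0.0021  0.0029  0.    ] sd 0.0014899664542931835 dome se 0.00012731398431880945 2311
 hinge z [0.00623361 0.02779507 0.02915724]
bar 190 ((0.6036548614501953, -0.01972031779587269), (0.04675685986876488, 0.024852117523550987), 6.065886974334717) [ 0.58142901 -0.03319992  0.02210431] [ 0.62774978 -0.00535161  0.03134512]
  0.585 y -0.0330..-0.0090 n40
  0.595 y -0.0332..-0.0080 n49
  0.605 y -0.0310..-0.0068 n50
  0.615 y -0.0301..-0.0060 n54
  0.625 y -0.0291..-0.0054 n32
riser corners xy [(np.float32(0.664), np.float32(-0.136)), (np.float32(0.638), np.float32(0.085)), (np.float32(0.817), np.float32(0.106)), (np.float32(0.843), np.float32(-0.115))]
side L 0.5287 0.2538 0.0864 plane+dome [ 0.0587 -0.0005 -0.0011 -0.0031] sd 0.0008230167823998854 dome se 4.755743866453994e-05 5113
 hinge z [0.00249093 0.02924011 0.02986387]
side R 0.5062 -0.2639 0.089 plane+dome [ 0.0561 -0.     -0.0005  0.    ] sd 0.0009973512263750184 dome se 0.0001145619668872221 1277
 hinge z [0.00196292 0.02917515 0.03035198]
bar 285 ((0.6197584271430969, -0.019240055233240128), (0.07872458547353745, 0.024442162364721298), 7.912116050720215) [ 0.58070319 -0.03564802  0.02201354] [ 0.65834348 -0.00316203  0.0312421 ]
  0.585 y -0.0356..-0.0128 n32
  0.595 y -0.0326..-0.0108 n42
  0.605 y -0.0328..-0.0097 n47
  0.615 y -0.0312..-0.0075 n46
  0.625 y -0.0311..-0.0074 n49
  0.635 y -0.0264..-0.0046 n42
  0.645 y -0.0280..-0.0049 n45
  0.655 y -0.0256..-0.0032 n35
riser corners xy [(np.float32(0.663), np.float32(-0.136)), (np.float32(0.638), np.float32(0.083)), (np.float32(0.816), np.float32(0.104)), (np.float32(0.841), np.float32(-0.115))]
```

Both views agree on these points:
- **Left plate:** it has a 3 mm dome.
- **Right plate:** it's flat, so it should be the sound one. The press test will confirm it.
- **Bar:** yaw is about 0.12 rad and `red_end` is near (0.600, -0.020).

I'll move above the red end.

>>> drive_tool --motion '[{"rot": [0, 0, 0.14], "linear": [0.044, -0.024, 0], "gripper": 0.06}, {"rot": [0, 0, 0.276], "linear": [0.088, -0.048, 0], "gripper": 0.06}, {"rot": [0, 0, 0.276], "linear": [0.131, -0.072, 0], "gripper": 0.06}, {"rot": [0, 0, 0.276], "linear": [0.175, -0.096, 0], "gripper": 0.06}, {"rot": [0, 0, 0.276], "linear": [0.219, -0.12, 0], "gripper": 0.06}]'

```text
time: 1.4
ee_pos: [0.368, -0.3117, 0.1816]
ee_rot: [3.136, 0.184, 0.001]
wrist_force: [0.4, -0.3, 0.2]
finger_gap: 0.0611
```

```bash
cat >> h.py <<'E'
def to(p,yaw):
    s=get_state();r=R.from_rotvec(s["ee_rot"]);x=r.as_matrix()[:,0];y0=np.arctan2(x[1],x[0])
    t=R.from_euler("z",yaw)*R.from_euler("x",np.pi)
    print("t",round(s["time"],2),"pos",s["ee_pos"].round(4),"yaw",round(y0,3),"gap",round(s["finger_gap"],4),"F",s["wrist_force"].round(1),"q",s["q"].round(2))
    print("linear",r.inv().apply(np.array(p)-s["ee_pos"]).round(4),"rot",(r.inv()*t).as_rotvec().round(3))
E
python3 -c "
from h import *
to([.6,-.0205,.18],.12)"
```

```text
t 1.4 pos [ 0.368  -0.3117  0.1816] yaw 0.117 gap 0.0611 F [ 0.4 -0.3  0.2] q [-0.82 -0.07  1.52  0.    1.68  0.63]
linear [ 0.2645 -0.2621  0.0016] rot [ 0.001 -0.001 -0.003]
```

>>> drive_tool --motion '[{"linear": [0.033, -0.033, 0], "gripper": 0.06}, {"linear": [0.066, -0.066, 0], "gripper": 0.06}, {"linear": [0.1, -0.1, 0], "gripper": 0.06}, {"linear": [0.133, -0.133, 0], "gripper": 0.06}, {"linear": [0.166, -0.166, 0], "gripper": 0.06}]'

```text
$.motion[0]: bad value
```

>>> drive_tool --motion '[{"linear": [0.033, -0.033, 0], "gripper": 0.06}, {"linear": [0.066, -0.066, 0], "gripper": 0.06}, {"linear": [0.098, -0.096, 0], "gripper": 0.06}, {"linear": [0.098, -0.096, 0], "gripper": 0.06}, {"linear": [0.098, -0.096, 0], "gripper": 0.06}]'

```text
$.motion[0]: bad value
```

```bash
cat > bar.py <<'E'
from h import *
import sys
def bar(cam,name,lo,hi,zmin,zmax):
    i=camera_info(cam);im,d=read_camera(cam);save(name+".png",im)
    P=cloud(cam,np.ones_like(d,bool),d,i);v,u=np.nonzero(d>0);h=cv2.cvtColor(im,cv2.COLOR_RGB2HSV)[v,u].astype(int)
    box=((P[:,:2]>lo)&(P[:,:2]<hi)).all(1)&(P[:,2]>zmin)&(P[:,2]<zmax)
    col={"yel":(h[:,0]>12)&(h[:,0]<38)&(h[:,1]>90),"red":((h[:,0]<8)|(h[:,0]>172))&(h[:,1]>120)}
    for n,m in col.items():
        T=P[m&box]
        if len(T)<20: print(cam,n,len(T));continue
        T=T[T[:,2]>np.percentile(T[:,2],90)-.006]
        (cx,cy),wh,a=cv2.minAreaRect(T[:,:2].astype(np.float32));b=cv2.boxPoints(((cx,cy),wh,a))
        e=b[1]-b[0] if np.linalg.norm(b[1]-b[0])>np.linalg.norm(b[2]-b[1]) else b[2]-b[1]
        print(cam,n,len(T),"c",round(cx,4),round(cy,4),"size",np.round(wh,4),"dir",round(np.arctan2(e[1],e[0]),3),"z",np.median(T[:,2]).round(4))
E
python3 -c "
from bar import *
bar('wrist','w1',[.56,-.06],[.67,.03],.02,.045)
to([.6,-.0205,.018],.12)"
```

```text
wrist yel 0
wrist red 0
t 1.45 pos [ 0.3727 -0.3052  0.1819] yaw 0.126 gap 0.0601 F [ 1.2  3.5 -0.4] q [-0.81 -0.07  1.53  0.01  1.68  0.64]
linear [ 0.2604 -0.2532  0.1664] rot [-0.004 -0.006  0.006]
```

Each row needs a `rot` value, so I'll resend.

>>> drive_tool --motion '[{"rot": [0, 0, 0], "linear": [0.033, -0.032, 0], "gripper": 0.06}, {"rot": [0, 0, 0], "linear": [0.066, -0.064, 0], "gripper": 0.06}, {"rot": [0, 0, 0], "linear": [0.1, -0.097, 0], "gripper": 0.06}, {"rot": [0, 0, 0], "linear": [0.133, -0.13, 0], "gripper": 0.06}, {"rot": [0, 0, 0], "linear": [0.166, -0.162, 0], "gripper": 0.06}]'

```text
time: 1.95
ee_pos: [0.5138, -0.1314, 0.1816]
ee_rot: [3.136, 0.185, 0.001]
wrist_force: [0.7, 0.4, 0.1]
finger_gap: 0.06
```

>>> drive_tool --motion '[{"rot": [0, 0, 0], "linear": [0.033, -0.032, 0], "gripper": 0.06}, {"rot": [0, 0, 0], "linear": [0.066, -0.064, 0], "gripper": 0.06}, {"rot": [0, 0, 0], "linear": [0.094, -0.091, 0], "gripper": 0.06}, {"rot": [0, 0, 0], "linear": [0.094, -0.091, 0], "gripper": 0.06}, {"rot": [0, 0, 0], "linear": [0.094, -0.091, 0], "gripper": 0.06}]'

```text
time: 2.45
ee_pos: [0.5955, -0.0313, 0.1808]
ee_rot: [3.135, 0.187, -0.002]
wrist_force: [0.6, -0.9, 0.4]
finger_gap: 0.06
```

```bash
python3 -c "
from bar import *
bar('wrist','w2',[.56,-.06],[.67,.03],.02,.045)
to([.6,-.0205,.018],.12)"
```

```text
wrist yel 1381 c 0.6268 -0.0205 size [0.0481 0.0238] dir 0.123 z 0.0287
wrist red 503 c 0.5925 -0.0249 size [0.0198 0.0235] dir -1.439 z 0.0285
t 2.5 pos [ 0.5952 -0.0321  0.1812] yaw 0.118 gap 0.0596 F [-0.4 -0.7  0.3] q [-0.15  0.19  1.25 -0.    1.7   1.3 ]
linear [ 0.0063 -0.0111  0.1632] rot [ 0.001  0.001 -0.002]
```

>>> drive_tool --motion '[{"rot": [0, 0, 0], "linear": [0.006, -0.0075, 0.045], "gripper": 0.06}, {"rot": [0, 0, 0], "linear": [0.006, -0.0075, 0.09], "gripper": 0.06}, {"rot": [0, 0, 0], "linear": [0.006, -0.0075, 0.125], "gripper": 0.06}, {"rot": [0, 0, 0], "linear": [0.006, -0.0075, 0.15], "gripper": 0.06}, {"rot": [0, 0, 0], "linear": [0.006, -0.0075, 0.165], "gripper": 0.06}]'

```text
time: 3.0
ee_pos: [0.5982, -0.0249, 0.0139]
ee_rot: [-3.136, -0.181, 0.006]
wrist_force: [0.4, 0.8, -0.4]
finger_gap: 0.0598
```

>>> drive_tool --motion '[{"rot": [0, 0, 0], "linear": [0, 0, 0], "gripper": 0.015}, {"rot": [0, 0, 0], "linear": [0, 0, 0], "gripper": 0.015}, {"rot": [0, 0, 0], "linear": [0, 0, 0], "gripper": 0.015}, {"rot": [0, 0, 0], "linear": [0, 0, 0], "gripper": 0.015}, {"rot": [0, 0, 0], "linear": [0, 0, 0], "gripper": 0.015}]' --newtons 20

```text
time: 3.5
ee_pos: [0.6015, -0.0234, 0.0178]
ee_rot: [3.136, 0.185, 0.004]
wrist_force: [-0.2, -0.6, -0.8]
finger_gap: 0.0237
```

>>> drive_tool --motion '[{"rot": [0, 0, 0], "linear": [-0.01, 0, 0], "gripper": 0.015}, {"rot": [0, 0, 0], "linear": [-0.03, 0, 0], "gripper": 0.015}, {"rot": [0, 0, 0], "linear": [-0.05, 0, 0], "gripper": 0.015}, {"rot": [0, 0, 0], "linear": [-0.07, 0, 0], "gripper": 0.015}, {"rot": [0, 0, 0], "linear": [-0.09, 0, 0], "gripper": 0.015}]'

```text
time: 4.0
ee_pos: [0.5097, -0.0339, 0.0164]
ee_rot: [3.136, 0.185, -0.0]
wrist_force: [-0.3, -0.6, -0.6]
finger_gap: 0.0153
```

>>> drive_tool --motion '[{"rot": [0, 0, 0], "linear": [-0.02, 0, 0], "gripper": 0.015}, {"rot": [0, 0, 0], "linear": [-0.04, 0, 0], "gripper": 0.015}, {"rot": [0, 0, 0], "linear": [-0.06, 0, 0], "gripper": 0.015}, {"rot": [0, 0, 0], "linear": [-0.07, 0, 0], "gripper": 0.015}, {"rot": [0, 0, 0], "linear": [-0.07, 0, 0], "gripper": 0.015}]'

```text
time: 4.5
ee_pos: [0.4406, -0.0421, 0.0165]
ee_rot: [3.136, 0.184, 0.0]
wrist_force: [0.8, 0.6, -0.5]
finger_gap: 0.015
```

>>> drive_tool --motion '[{"rot": [0, 0, 0], "linear": [0, 0, 0], "gripper": 0.06}, {"rot": [0, 0, 0], "linear": [0, 0, 0], "gripper": 0.06}, {"rot": [0, 0, 0], "linear": [0, 0, 0], "gripper": 0.06}, {"rot": [0, 0, 0], "linear": [0, 0, 0], "gripper": 0.06}, {"rot": [0, 0, 0], "linear": [0, 0, 0], "gripper": 0.06}]'

```text
time: 5.0
ee_pos: [0.4419, -0.0421, 0.0162]
ee_rot: [3.136, 0.185, -0.0]
wrist_force: [-0.3, -0.2, 0.4]
finger_gap: 0.0518
```

>>> drive_tool --motion '[{"rot": [0, 0, 0], "linear": [0, 0, -0.04], "gripper": 0.06}, {"rot": [0, 0, 0], "linear": [0, 0, -0.08], "gripper": 0.06}, {"rot": [0, 0, 0], "linear": [0.02, 0, -0.12], "gripper": 0.06}, {"rot": [0, 0, 0], "linear": [0.05, 0, -0.16], "gripper": 0.06}, {"rot": [0, 0, 0], "linear": [0.05, 0, -0.16], "gripper": 0.06}]'

```text
time: 5.5
ee_pos: [0.4973, -0.0367, 0.1831]
ee_rot: [3.133, 0.186, 0.021]
wrist_force: [0.4, -0.1, 0.5]
finger_gap: 0.0601
```

```bash
python3 -c "
from bar import *
for c in('wrist','scene','side'): bar(c,c+'3',[.38,-.1],[.68,.06],.02,.045)
to([.52,-.03,.018],.12)"
```

```text
wrist yel 1881 c 0.6304 -0.0203 size [0.0564 0.024 ] dir 0.124 z 0.0287
wrist red 595 c 0.5922 -0.0248 size [0.0193 0.0226] dir -1.449 z 0.0286
scene yel 110 c 0.6128 -0.0184 size [0.0272 0.0249] dir 0.104 z 0.0276
scene red 76 c 0.5899 -0.021 size [0.0208 0.0232] dir -1.436 z 0.0277
side yel 197 c 0.6295 -0.0183 size [0.0594 0.0244] dir 0.135 z 0.0285
side red 58 c 0.5901 -0.0231 size [0.0189 0.0229] dir -1.366 z 0.0286
t 5.65 pos [ 0.4908 -0.0361  0.1754] yaw 0.118 gap 0.0601 F [-1.3 -0.8 -0.2] q [-0.19 -0.04  1.51 -0.    1.67  1.26]
linear [ 0.03   -0.0026  0.1573] rot [-0.     0.002 -0.002]
```

The bar didn't move: the fingers slipped off because the grip hadn't built up. I'll go back in a bit deeper along the bar, use more force with a longer dwell, and start the pull slowly.

>>> drive_tool --motion '[{"rot": [0, 0, 0], "linear": [0.045, 0.0, 0], "gripper": 0.05}, {"rot": [0, 0, 0], "linear": [0.09, 0.0, 0], "gripper": 0.05}, {"rot": [0, 0, 0], "linear": [0.111, 0.0, 0.02], "gripper": 0.05}, {"rot": [0, 0, 0], "linear": [0.111, 0.0, 0.06], "gripper": 0.05}, {"rot": [0, 0, 0], "linear": [0.111, 0.0, 0.1], "gripper": 0.05}]'

```text
time: 6.15
ee_pos: [0.6005, -0.0231, 0.0731]
ee_rot: [-3.136, -0.185, 0.004]
wrist_force: [-0.1, -1.0, -0.4]
finger_gap: 0.0497
```

```bash
python3 -c "
from h import *
to([.602,-.0237,.0155],.12)"
```

```text
t 6.15 pos [ 0.6005 -0.0231  0.0731] yaw 0.118 gap 0.0497 F [-0.1 -1.  -0.4] q [-0.13  0.25  1.41 -0.    1.49  1.32]
linear [0.0016 0.0008 0.0576] rot [-0.001  0.003 -0.002]
```

>>> drive_tool --motion '[{"rot": [0, 0, 0], "linear": [0, 0, 0.04], "gripper": 0.05}, {"rot": [0, 0, 0], "linear": [0, 0, 0.06], "gripper": 0.05}, {"rot": [0, 0, 0], "linear": [0, 0, 0.06], "gripper": 0.0}, {"rot": [0, 0, 0], "linear": [0, 0, 0.06], "gripper": 0.0}, {"rot": [0, 0, 0], "linear": [0, 0, 0.06], "gripper": 0.0}]' --newtons 40

```text
time: 6.65
ee_pos: [0.6025, -0.0234, 0.018]
ee_rot: [3.136, 0.185, 0.004]
wrist_force: [0.1, 0.1, 0.6]
finger_gap: 0.0295
```

>>> drive_tool --motion '[{"rot": [0, 0, 0], "linear": [0, 0, 0], "gripper": 0.0}, {"rot": [0, 0, 0], "linear": [0, 0, 0], "gripper": 0.0}, {"rot": [0, 0, 0], "linear": [0, 0, 0], "gripper": 0.0}, {"rot": [0, 0, 0], "linear": [0, 0, 0], "gripper": 0.0}, {"rot": [0, 0, 0], "linear": [0, 0, 0], "gripper": 0.0}]'

```text
time: 7.15
ee_pos: [0.6017, -0.0232, 0.0165]
ee_rot: [3.136, 0.185, 0.0]
wrist_force: [-0.8, 0.9, -0.9]
finger_gap: 0.0005
```

>>> drive_tool --motion '[{"rot": [0, 0, 0], "linear": [-0.003, 0, 0], "gripper": 0.0}, {"rot": [0, 0, 0], "linear": [-0.008, 0, 0], "gripper": 0.0}, {"rot": [0, 0, 0], "linear": [-0.015, 0, 0], "gripper": 0.0}, {"rot": [0, 0, 0], "linear": [-0.025, 0, 0], "gripper": 0.0}, {"rot": [0, 0, 0], "linear": [-0.035, 0, 0], "gripper": 0.0}]'

```text
time: 7.65
ee_pos: [0.5658, -0.0274, 0.0163]
ee_rot: [3.136, 0.185, -0.0]
wrist_force: [0.5, -1.0, 0.5]
finger_gap: 0.0006
```

```bash
python3 -c "
from bar import *
for c in('wrist','scene','side'): bar(c,c+'4',[.38,-.1],[.68,.06],.015,.045)
a=[cv2.imread('pics/%s4.png'%c) for c in('wrist','scene','side')]
cv2.imwrite('pics/c4.png',np.hstack([cv2.resize(a[0],(400,300)),cv2.resize(a[2][140:320,120:360],(400,300))]))"
```

```text
wrist yel 5341 c 0.6285 -0.0203 size [0.053  0.0238] dir 0.13 z 0.0287
wrist red 1744 c 0.5925 -0.0249 size [0.0199 0.0238] dir -1.456 z 0.0286
scene yel 110 c 0.6132 -0.0186 size [0.0265 0.0235] dir 0.093 z 0.0276
scene red 76 c 0.5902 -0.0211 size [0.0206 0.024 ] dir -1.349 z 0.0283
side yel 205 c 0.6295 -0.0173 size [0.0588 0.0239] dir 0.119 z 0.0285
side red 59 c 0.5901 -0.023 size [0.0189 0.022 ] dir -1.382 z 0.0287
```

View pics/c4.png

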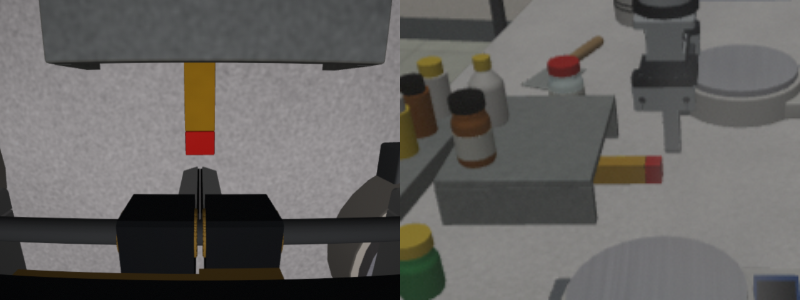

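The wrist view shows the closed fingers just in front of the red tip, which is at (200,145) in the crop. In the side crop the fingertips, at (672,150), look well above the bench. I'll measure where the tips really are.

```bash
python3 - <<'E'
from h import *
s=get_state();print(s["ee_pos"],s["q"])
for c in("side","scene","wrist"):
    i=camera_info(c);im,d=read_camera(c)
    P=cloud(c,np.ones_like(d,bool),d,i)
    m=(abs(P[:,0]-.565)<.035)&(abs(P[:,1]+.03)<.05)&(P[:,2]>.008)&(P[:,2]<.12)&~((P[:,0]>.578)&(P[:,2]<.034))
    T=P[m];print(c,len(T))
    for z in np.arange(0,.12,.01):
        t=T[(T[:,2]>=z)&(T[:,2]<z+.01)]
        if len(t)>3: print(" %.2f n%d x %.3f..%.3f y %.3f..%.3f"%(z,len(t),*np.percentile(t[:,0],[3,97]),*np.percentile(t[:,1],[3,97])))
    if c!="wrist":
        p=s["ee_pos"]+[0,0,-.011];pc=np.array(i["R"])@p+i["t"];print(" expected tip px",cv2.projectPoints(p[None],cv2.Rodrigues(np.array(i["R"]))[0],np.array(i["t"]),np.array(i["mtx"]),np.array([i["k1"],0,0,0.]))[0].ravel())
E
```

```text
[ 0.56612621 -0.02741037  0.01649345] [-1.48377352e-01  2.13209804e-01  1.56231019e+00 -4.56999476e-05
  1.36591368e+00  1.30499837e+00]
side 254
 0.04 n11 x 0.557..0.572 y -0.024..-0.018
 0.05 n40 x 0.555..0.573 y -0.019..-0.013
 0.06 n46 x 0.556..0.573 y -0.025..-0.014
 0.07 n46 x 0.556..0.572 y -0.033..-0.014
 0.08 n45 x 0.556..0.572 y -0.039..-0.015
 0.09 n40 x 0.556..0.574 y -0.020..-0.014
 0.10 n26 x 0.555..0.573 y -0.018..-0.013
 expected tip px [283.63375844 245.11181958]
scene 309
 0.04 n21 x 0.570..0.577 y -0.035..-0.012
 0.05 n38 x 0.559..0.578 y -0.033..-0.012
 0.06 n41 x 0.560..0.576 y -0.034..-0.011
 0.07 n45 x 0.560..0.578 y -0.035..-0.011
 0.08 n43 x 0.559..0.576 y -0.035..-0.011
 0.09 n48 x 0.557..0.578 y -0.034..-0.011
 0.10 n45 x 0.559..0.576 y -0.034..-0.011
 0.11 n26 x 0.570..0.578 y -0.036..-0.011
 expected tip px [296.40306301 279.81379041]
wrist 2874
 0.04 n186 x 0.576..0.579 y -0.035..-0.018
 0.05 n471 x 0.564..0.579 y -0.038..-0.016
 0.06 n460 x 0.576..0.579 y -0.038..-0.015
 0.07 n560 x 0.576..0.579 y -0.038..-0.015
 0.08 n689 x 0.576..0.579 y -0.038..-0.015
 0.09 n259 x 0.576..0.579 y -0.037..-0.017
 0.10 n179 x 0.576..0.579 y -0.029..-0.024
 0.11 n70 x 0.573..0.577 y -0.028..-0.026
```

The fingertips sit about 40 mm higher than the stated tool frame gives: about 0.046 m against an expected 0.0055 m, in all three cameras. I'll check the gripper body height as well before going lower.

```bash
python3 - <<'E'
from h import *
for c in("side","scene"):
    i=camera_info(c);im,d=read_camera(c)
    P=cloud(c,np.ones_like(d,bool),d,i)
    m=(abs(P[:,0]-.565)<.07)&(abs(P[:,1]+.03)<.12)&(P[:,2]>.04)&(P[:,2]<.24)
    T=P[m];print(c,len(T))
    for z in np.arange(.04,.24,.01):
        t=T[(T[:,2]>=z)&(T[:,2]<z+.01)]
        if len(t)>3: print(" %.2f n%d x %.3f..%.3f y %.3f..%.3f"%(z,len(t),*np.percentile(t[:,0],[3,97]),*np.percentile(t[:,1],[3,97])))
    if c=="side": save("side5.png",cv2.resize(im[100:280,180:340],(640,720))[:600])
E
```

```text
side 2568
 0.04 n14 x 0.557..0.574 y -0.030..-0.019
 0.05 n43 x 0.557..0.574 y -0.035..-0.014
 0.06 n44 x 0.557..0.574 y -0.039..-0.013
 0.07 n40 x 0.556..0.575 y -0.020..-0.013
 0.08 n46 x 0.556..0.574 y -0.022..-0.013
 0.09 n44 x 0.557..0.574 y -0.025..-0.014
 0.10 n23 x 0.557..0.573 y -0.019..-0.012
 0.14 n207 x 0.527..0.589 y -0.104..0.056
 0.15 n226 x 0.527..0.588 y -0.105..0.056
 0.16 n236 x 0.525..0.599 y -0.104..0.061
 0.17 n216 x 0.525..0.587 y -0.094..0.063
 0.18 n521 x 0.528..0.586 y -0.081..0.061
 0.19 n126 x 0.543..0.582 y -0.028..0.015
 0.20 n126 x 0.543..0.585 y -0.015..0.015
 0.21 n118 x 0.538..0.580 y 0.002..0.015
 0.22 n264 x 0.531..0.594 y -0.011..0.016
 0.23 n271 x 0.531..0.600 y -0.033..0.009
scene 3260
 0.04 n20 x 0.569..0.576 y -0.031..-0.013
 0.05 n42 x 0.561..0.577 y -0.034..-0.012
 0.06 n38 x 0.560..0.578 y -0.035..-0.011
 0.07 n45 x 0.560..0.577 y -0.035..-0.011
 0.08 n44 x 0.558..0.578 y -0.034..-0.011
 0.09 n46 x 0.562..0.578 y -0.034..-0.012
 0.10 n49 x 0.558..0.577 y -0.035..-0.011
 0.11 n23 x 0.569..0.578 y -0.034..-0.011
 0.13 n14 x 0.551..0.606 y -0.099..0.058
 0.14 n119 x 0.559..0.609 y -0.098..0.059
 0.15 n361 x 0.550..0.607 y -0.094..0.055
 0.16 n243 x 0.555..0.609 y -0.102..0.061
 0.17 n613 x 0.536..0.608 y -0.106..0.064
 0.18 n805 x 0.532..0.603 y -0.109..0.061
 0.19 n133 x 0.549..0.592 y -0.036..0.017
 0.20 n95 x 0.546..0.591 y -0.036..0.017
 0.21 n56 x 0.537..0.600 y -0.033..0.018
 0.22 n234 x 0.532..0.601 y -0.033..0.018
 0.23 n280 x 0.555..0.603 y -0.054..0.012
```

View pics/side5.png

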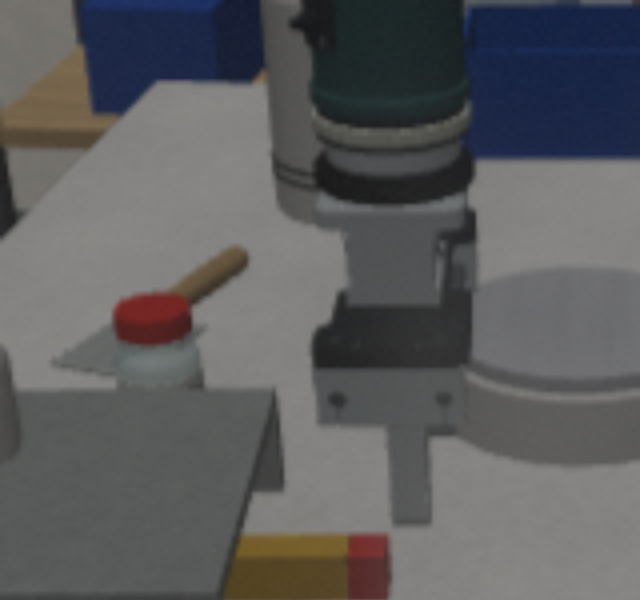

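The body bottom (0.139 m) and the tips (about 0.043 m) are both about 37 mm above what the reported pose implies. That's a constant vertical offset; the lateral position is right. I'll apply it: go over the red end, then down to a reported z of about -0.020.

>>> drive_tool --motion '[{"rot": [0, 0, 0], "linear": [0, 0, 0], "gripper": 0.06}, {"rot": [0, 0, 0], "linear": [0, 0, 0], "gripper": 0.06}, {"rot": [0, 0, 0], "linear": [0.015, 0, 0], "gripper": 0.06}, {"rot": [0, 0, 0], "linear": [0.035, 0, 0], "gripper": 0.06}, {"rot": [0, 0, 0], "linear": [0.035, 0, 0], "gripper": 0.06}]'

```text
time: 8.55
ee_pos: [0.6034, -0.0231, 0.0164]
ee_rot: [3.136, 0.186, 0.002]
wrist_force: [0.2, -0.3, 0.2]
finger_gap: 0.0368
```

>>> drive_tool --motion '[{"rot": [0, 0, 0], "linear": [0, 0, 0.01], "gripper": 0.06}, {"rot": [0, 0, 0], "linear": [0, 0, 0.02], "gripper": 0.06}, {"rot": [0, 0, 0], "linear": [0, 0, 0.03], "gripper": 0.06}, {"rot": [0, 0, 0], "linear": [0, 0, 0.036], "gripper": 0.06}, {"rot": [0, 0, 0], "linear": [0, 0, 0.036], "gripper": 0.06}]'

```text
time: 9.05
ee_pos: [0.5999, -0.0231, -0.0216]
ee_rot: [-3.136, -0.185, 0.006]
wrist_force: [0.8, -0.4, 0.1]
finger_gap: 0.0602
```

```bash
cat > fing.py <<'E'
from h import *
def fing(c="side"):
    s=get_state();x,y,_=s["ee_pos"];i=camera_info(c);im,d=read_camera(c);P=cloud(c,np.ones_like(d,bool),d,i)
    T=P[(abs(P[:,0]-x)<.05)&(abs(P[:,1]-y)<.1)]
    for z in np.arange(0,.13,.01):
        t=T[(T[:,2]>=z)&(T[:,2]<z+.01)]
        if len(t)>3: print(" %.2f n%d x %.3f..%.3f y %.3f..%.3f"%(z,len(t),*np.percentile(t[:,0],[3,97]),*np.percentile(t[:,1],[3,97])))
    to([x,y,0],.12);return im
E
python3 -c "
from fing import *
save('side6.png',cv2.resize(fing()[100:280,180:340],(640,720))[:600])"
```

```text
0.00 n1458 x 0.552..0.645 y -0.113..0.073
 0.01 n146 x 0.582..0.647 y -0.017..0.069
 0.02 n264 x 0.581..0.648 y -0.056..0.019
 0.03 n84 x 0.584..0.643 y -0.059..0.071
 0.04 n47 x 0.586..0.626 y 0.014..0.055
 0.05 n70 x 0.586..0.648 y 0.004..0.071
 0.06 n113 x 0.586..0.650 y 0.003..0.075
 0.07 n44 x 0.586..0.604 y 0.014..0.021
 0.10 n164 x 0.560..0.622 y -0.061..0.059
 0.11 n250 x 0.559..0.621 y -0.100..0.059
 0.12 n198 x 0.558..0.620 y -0.101..0.065
t 9.1 pos [ 0.6007 -0.0231 -0.0206] yaw 0.118 gap 0.0599 F [ 1.1 -0.   0.2] q [-0.13  0.32  1.51 -0.    1.32  1.32]
linear [-0.0009 -0.0001 -0.0206] rot [-0.     0.002 -0.002]
```

>>> drive_tool --motion '[{"rot": [0, 0, 0], "linear": [0, 0, 0], "gripper": 0.0}, {"rot": [0, 0, 0], "linear": [0, 0, 0], "gripper": 0.0}, {"rot": [0, 0, 0], "linear": [0, 0, 0], "gripper": 0.0}, {"rot": [0, 0, 0], "linear": [0, 0, 0], "gripper": 0.0}, {"rot": [0, 0, 0], "linear": [0, 0, 0], "gripper": 0.0}]' --newtons 30

```text
time: 9.6
ee_pos: [0.6018, -0.0232, -0.0194]
ee_rot: [3.136, 0.185, 0.001]
wrist_force: [0.1, 0.9, 2.3]
finger_gap: 0.0238
```

>>> drive_tool --motion '[{"rot": [0, 0, 0], "linear": [-0.002, 0, 0], "gripper": 0.0}, {"rot": [0, 0, 0], "linear": [-0.006, 0, 0], "gripper": 0.0}, {"rot": [0, 0, 0], "linear": [-0.012, 0, 0], "gripper": 0.0}, {"rot": [0, 0, 0], "linear": [-0.02, 0, 0], "gripper": 0.0}, {"rot": [0, 0, 0], "linear": [-0.03, 0, 0], "gripper": 0.0}]'

```text
time: 10.1
ee_pos: [0.5716, -0.0268, -0.0194]
ee_rot: [3.136, 0.185, 0.002]
wrist_force: [4.9, 0.8, 0.2]
finger_gap: 0.0236
```

Gripped: the gap holds at 0.0236 and there's about 5 N of drag. I'll pull out another 0.13 m and release.

>>> drive_tool --motion '[{"rot": [0, 0, 0], "linear": [-0.015, 0, 0], "gripper": 0.0}, {"rot": [0, 0, 0], "linear": [-0.03, 0, 0], "gripper": 0.0}, {"rot": [0, 0, 0], "linear": [-0.045, 0, 0], "gripper": 0.0}, {"rot": [0, 0, 0], "linear": [-0.06, 0, 0], "gripper": 0.0}, {"rot": [0, 0, 0], "linear": [-0.075, 0, 0], "gripper": 0.0}]'

```text
time: 10.6
ee_pos: [0.4963, -0.0357, -0.0194]
ee_rot: [3.136, 0.185, 0.001]
wrist_force: [1.7, 0.6, 2.5]
finger_gap: 0.0241
```

>>> drive_tool --motion '[{"rot": [0, 0, 0], "linear": [-0.015, 0, 0], "gripper": 0.0}, {"rot": [0, 0, 0], "linear": [-0.03, 0, 0], "gripper": 0.0}, {"rot": [0, 0, 0], "linear": [-0.045, 0, 0], "gripper": 0.0}, {"rot": [0, 0, 0], "linear": [-0.055, 0, 0], "gripper": 0.0}, {"rot": [0, 0, 0], "linear": [-0.055, 0, 0], "gripper": 0.0}]'

```text
time: 11.1
ee_pos: [0.4402, -0.0422, -0.0194]
ee_rot: [3.136, 0.184, -0.005]
wrist_force: [-4.8, -0.7, 5.3]
finger_gap: 0.0237
```

>>> drive_tool --motion '[{"rot": [0, 0, 0], "linear": [0, 0, 0], "gripper": 0.06}, {"rot": [0, 0, 0], "linear": [0, 0, 0], "gripper": 0.06}, {"rot": [0, 0, 0], "linear": [0, 0, 0], "gripper": 0.06}, {"rot": [0, 0, 0], "linear": [0, 0, 0], "gripper": 0.06}, {"rot": [0, 0, 0], "linear": [0, 0, 0], "gripper": 0.06}]'

```text
time: 11.6
ee_pos: [0.4428, -0.0419, -0.0199]
ee_rot: [-3.136, -0.185, 0.001]
wrist_force: [0.9, 0.3, -0.2]
finger_gap: 0.0588
```

>>> drive_tool --motion '[{"rot": [0, 0, 0], "linear": [0, 0, -0.03], "gripper": 0.06}, {"rot": [0, 0, 0], "linear": [0, 0, -0.07], "gripper": 0.06}, {"rot": [0, 0, 0], "linear": [0.02, 0, -0.11], "gripper": 0.06}, {"rot": [0, 0, 0], "linear": [0.05, 0, -0.14], "gripper": 0.06}, {"rot": [0, 0, 0], "linear": [0.05, 0, -0.14], "gripper": 0.06}]'

```text
time: 12.1
ee_pos: [0.4982, -0.0366, 0.1259]
ee_rot: [3.133, 0.186, 0.018]
wrist_force: [0.5, -0.4, -0.9]
finger_gap: 0.0602
```

```bash
python3 -c "
from bar import *
for c in('wrist','scene','side'): bar(c,c+'7',[.38,-.1],[.68,.06],.02,.045)
to([.52,-.03,-.02],.12)"
```

```text
wrist yel 6056 c 0.5208 -0.0331 size [0.1607 0.024 ] dir 0.12 z 0.0287
wrist red 592 c 0.4314 -0.0438 size [0.0199 0.0229] dir -1.447 z 0.0286
scene yel 586 c 0.5216 -0.029 size [0.1669 0.0254] dir 0.128 z 0.0278
scene red 53 c 0.4286 -0.04 size [0.0191 0.023 ] dir -1.5 z 0.0279
side yel 481 c 0.5184 -0.0304 size [0.1593 0.0257] dir 0.147 z 0.0286
side red 55 c 0.4289 -0.0408 size [0.0168 0.0209] dir -1.503 z 0.0286
t 12.25 pos [ 0.4913 -0.036   0.119 ] yaw 0.118 gap 0.0599 F [-0.5  0.3 -0.8] q [-0.19 -0.02  1.6  -0.    1.56  1.26]
linear [ 0.0296 -0.0025  0.1389] rot [-0.001  0.003 -0.002]
```

The bar is out and lying flat, with its middle at (0.5205, -0.0325). Now I'll take it by the middle.

>>> drive_tool --motion '[{"rot": [0, 0, 0], "linear": [0.0295, 0, 0.035], "gripper": 0.06}, {"rot": [0, 0, 0], "linear": [0.0295, 0, 0.075], "gripper": 0.06}, {"rot": [0, 0, 0], "linear": [0.0295, 0, 0.105], "gripper": 0.06}, {"rot": [0, 0, 0], "linear": [0.0295, 0, 0.128], "gripper": 0.06}, {"rot": [0, 0, 0], "linear": [0.0295, 0, 0.139], "gripper": 0.06}]'

```text
time: 12.75
ee_pos: [0.5168, -0.0321, -0.0236]
ee_rot: [-3.134, -0.184, 0.015]
wrist_force: [0.1, 0.2, -0.1]
finger_gap: 0.0597
```

>>> drive_tool --motion '[{"rot": [0, 0, 0], "linear": [0, 0, 0], "gripper": 0.0}, {"rot": [0, 0, 0], "linear": [0, 0, 0], "gripper": 0.0}, {"rot": [0, 0, 0], "linear": [0, 0, 0], "gripper": 0.0}, {"rot": [0, 0, 0], "linear": [0, 0, 0], "gripper": 0.0}, {"rot": [0, 0, 0], "linear": [0, 0, 0], "gripper": 0.0}]' --newtons 30

```text
time: 13.25
ee_pos: [0.5222, -0.0326, -0.0178]
ee_rot: [3.136, 0.185, 0.002]
wrist_force: [0.0, -2.1, 2.0]
finger_gap: 0.024
```

>>> drive_tool --motion '[{"rot": [0, 0, 0], "linear": [0, 0, -0.01], "gripper": 0.0}, {"rot": [0, 0, 0], "linear": [0, 0, -0.03], "gripper": 0.0}, {"rot": [0, 0, 0], "linear": [0, 0, -0.055], "gripper": 0.0}, {"rot": [0, 0, 0], "linear": [0, 0, -0.08], "gripper": 0.0}, {"rot": [0, 0, 0], "linear": [0, 0, -0.1], "gripper": 0.0}]'

```text
time: 13.75
ee_pos: [0.5215, -0.0327, 0.0826]
ee_rot: [3.136, 0.185, 0.0]
wrist_force: [0.2, -0.2, -4.3]
finger_gap: 0.0237
```

```bash
python3 -c "
from bar import *
for c in('scene','side'): bar(c,c+'8',[.38,-.1],[.68,.06],.05,.2)
to([.505,-.2615,.08],.12)"
```

```text
scene yel 458 c 0.5261 -0.0233 size [0.1489 0.0376] dir 0.102 z 0.1283
scene red 9
side yel 501 c 0.5201 -0.0323 size [0.1587 0.0271] dir 0.117 z 0.1327
side red 61 c 0.4306 -0.0405 size [0.0179 0.0204] dir -1.513 z 0.1322
t 13.85 pos [ 0.5239 -0.033   0.0849] yaw 0.118 gap 0.0238 F [ 0.2 -0.4 -3.7] q [-0.17  0.07  1.59 -0.    1.48  1.28]
linear [-0.0456  0.2246  0.0051] rot [ 0.002 -0.006 -0.002]
```

>>> drive_tool --motion '[{"rot": [0, 0, 0], "linear": [-0.004, 0.02, 0], "gripper": 0.0}, {"rot": [0, 0, 0], "linear": [-0.011, 0.055, 0], "gripper": 0.0}, {"rot": [0, 0, 0], "linear": [-0.018, 0.095, 0], "gripper": 0.0}, {"rot": [0, 0, 0], "linear": [-0.026, 0.135, 0], "gripper": 0.0}, {"rot": [0, 0, 0], "linear": [-0.034, 0.175, 0], "gripper": 0.0}]'

```text
time: 14.35
ee_pos: [0.507, -0.2112, 0.0793]
ee_rot: [-3.134, -0.185, 0.004]
wrist_force: [0.6, -0.5, -4.3]
finger_gap: 0.0237
```

>>> drive_tool --motion '[{"rot": [0, 0, 0], "linear": [-0.006, 0.03, 0], "gripper": 0.0}, {"rot": [0, 0, 0], "linear": [-0.01, 0.045, 0], "gripper": 0.0}, {"rot": [0, 0, 0], "linear": [-0.01, 0.05, 0], "gripper": 0.0}, {"rot": [0, 0, 0], "linear": [-0.01, 0.05, 0], "gripper": 0.0}, {"rot": [0, 0, 0], "linear": [-0.01, 0.05, 0], "gripper": 0.0}]'

```text
time: 14.85
ee_pos: [0.5045, -0.2596, 0.0809]
ee_rot: [-3.135, -0.187, 0.001]
wrist_force: [0.6, -0.8, -4.5]
finger_gap: 0.0235
```

```bash
python3 -c "
from bar import *
for c in('wrist','scene','side'): bar(c,c+'9',[.38,-.34],[.63,-.18],.08,.2)
i=camera_info('wrist');im,d=read_camera('wrist');P=cloud('wrist',np.ones_like(d,bool),d,i)
m=(P[:,2]>.05)&(P[:,2]<.062)&(np.hypot(P[:,0]-.505,P[:,1]+.262)<.1);print(m.sum(),P[m].min(0),P[m].max(0),cv2.minEnclosingCircle(P[m][:,:2].astype(np.float32)))
to([.505,-.262,.04],.12)"
```

```text
wrist yel 15263 c 0.5085 -0.2604 size [0.1487 0.0363] dir 0.124 z 0.1273
wrist red 0
scene yel 396 c 0.507 -0.2511 size [0.1549 0.0385] dir 0.087 z 0.1265
scene red 11
side yel 312 c 0.5005 -0.2587 size [0.1575 0.0281] dir 0.119 z 0.1274
side red 40 c 0.4112 -0.2678 size [0.0167 0.0195] dir -1.526 z 0.1277
31454 [ 0.438892   -0.34873253  0.05296627] [ 0.59169013 -0.1789783   0.05861039] ((0.50733482837677, -0.263907253742218), 0.08522573858499527)
t 15.05 pos [ 0.5047 -0.2601  0.0815] yaw 0.119 gap 0.0234 F [ 1.3 -0.4 -3.3] q [-0.58  0.17  1.48  0.    1.49  0.88]
linear [0.     0.0019 0.0415] rot [-0.    -0.    -0.001]
```

View pics/wrist9.png

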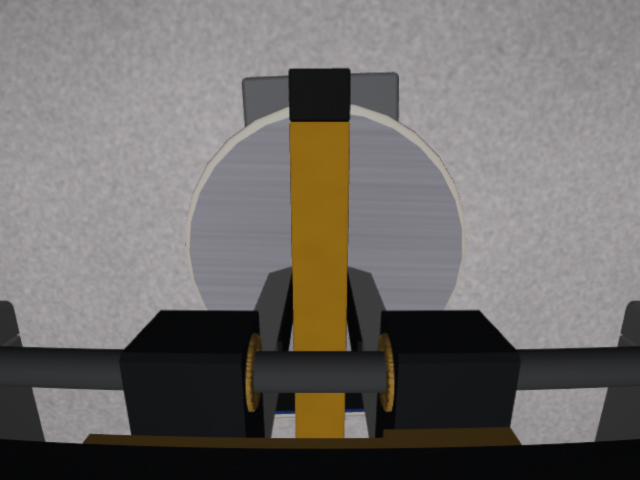

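The wrist view shows the bar over the plate centre, with its black end at (320,95) and the plate circle centred near (325,240). I'll shift by 2–3 mm and lower it.

>>> drive_tool --motion '[{"rot": [0, 0, 0], "linear": [0.003, 0.002, 0.015], "gripper": 0.0}, {"rot": [0, 0, 0], "linear": [0.003, 0.002, 0.03], "gripper": 0.0}, {"rot": [0, 0, 0], "linear": [0.003, 0.002, 0.038], "gripper": 0.0}, {"rot": [0, 0, 0], "linear": [0.003, 0.002, 0.042], "gripper": 0.0}, {"rot": [0, 0, 0], "linear": [0.003, 0.002, 0.042], "gripper": 0.0}]'

```text
time: 15.55
ee_pos: [0.5072, -0.2626, 0.0385]
ee_rot: [-3.135, -0.185, 0.002]
wrist_force: [0.4, 0.7, -4.1]
finger_gap: 0.0237
```

>>> drive_tool --motion '[{"rot": [0, 0, 0], "linear": [0, 0, 0.001], "gripper": 0.0}, {"rot": [0, 0, 0], "linear": [0, 0, 0.0015], "gripper": 0.0}, {"rot": [0, 0, 0], "linear": [0, 0, 0.002], "gripper": 0.0}, {"rot": [0, 0, 0], "linear": [0, 0, 0.0025], "gripper": 0.0}, {"rot": [0, 0, 0], "linear": [0, 0, 0.0025], "gripper": 0.0}]'

```text
time: 16.05
ee_pos: [0.5078, -0.2631, 0.0372]
ee_rot: [3.136, 0.185, 0.001]
wrist_force: [0.1, -0.4, -3.3]
finger_gap: 0.0234
```

>>> drive_tool --motion '[{"rot": [0, 0, 0], "linear": [0, 0, 0.0005], "gripper": 0.0}, {"rot": [0, 0, 0], "linear": [0, 0, 0.001], "gripper": 0.0}, {"rot": [0, 0, 0], "linear": [0, 0, 0.001], "gripper": 0.0}, {"rot": [0, 0, 0], "linear": [0, 0, 0.001], "gripper": 0.0}]'

```text
time: 16.45
ee_pos: [0.5079, -0.2631, 0.0372]
ee_rot: [3.135, 0.185, 0.001]
wrist_force: [-3.6, 1.6, 6.0]
finger_gap: 0.0241
```

Contact: the force went to +6 N. Releasing and rising.

>>> drive_tool --motion '[{"rot": [0, 0, 0], "linear": [0, 0, 0], "gripper": 0.05}, {"rot": [0, 0, 0], "linear": [0, 0, 0], "gripper": 0.05}, {"rot": [0, 0, 0], "linear": [0, 0, 0], "gripper": 0.05}, {"rot": [0, 0, 0], "linear": [0, 0, 0], "gripper": 0.05}, {"rot": [0, 0, 0], "linear": [0, 0, -0.005], "gripper": 0.05}]'

```text
time: 16.95
ee_pos: [0.5071, -0.2625, 0.04]
ee_rot: [-3.135, -0.185, 0.002]
wrist_force: [0.1, 0.1, -0.6]
finger_gap: 0.0502
```

>>> drive_tool --motion '[{"rot": [0, 0, 0], "linear": [0, 0, -0.03], "gripper": 0.05}, {"rot": [0, 0, 0], "linear": [0, 0, -0.06], "gripper": 0.05}, {"rot": [0, 0, 0], "linear": [-0.04, 0, -0.06], "gripper": 0.0}, {"rot": [0, 0, 0], "linear": [-0.07, 0, -0.06], "gripper": 0.0}, {"rot": [0, 0, 0], "linear": [-0.07, 0, -0.06], "gripper": 0.0}]'

```text
time: 17.45
ee_pos: [0.4358, -0.2715, 0.1016]
ee_rot: [3.136, 0.181, -0.001]
wrist_force: [0.3, 0.4, -0.2]
finger_gap: 0.0294
```

```bash
python3 -c "
from bar import *
for c in('wrist','scene','side'): bar(c,c+'10',[.38,-.34],[.63,-.18],.07,.2)
to([.43,-.272,.1],.12)"
```

```text
wrist yel 11710 c 0.5027 -0.2652 size [0.1532 0.0448] dir 0.098 z 0.0837
wrist red 1129 c 0.42 -0.2727 size [0.0258 0.0268] dir -1.448 z 0.0836
scene yel 523 c 0.5057 -0.2603 size [0.1647 0.0281] dir 0.12 z 0.0825
scene red 46 c 0.4149 -0.27 size [0.0171 0.0234] dir -1.512 z 0.0828
side yel 322 c 0.5039 -0.2596 size [0.1585 0.0249] dir 0.112 z 0.0834
side red 39 c 0.4144 -0.2693 size [0.02   0.0179] dir 1.545 z 0.083
t 17.6 pos [ 0.4388 -0.2713  0.1013] yaw 0.118 gap 0.0173 F [-0.3  0.6  0. ] q [-0.66  0.04  1.58  0.    1.52  0.79]
linear [-0.0088 -0.0003  0.0013] rot [ 0.001 -0.001 -0.002]
```

The bar lies let go on the right plate with its top at 0.083 m and its middle at about (0.505, -0.261). Now to press the red end at about (0.426, -0.271).

>>> drive_tool --motion '[{"rot": [0, 0, 0], "linear": [-0.012, 0, 0], "gripper": 0.0}, {"rot": [0, 0, 0], "linear": [-0.012, 0, 0.015], "gripper": 0.0}, {"rot": [0, 0, 0], "linear": [-0.012, 0, 0.03], "gripper": 0.0}, {"rot": [0, 0, 0], "linear": [-0.012, 0, 0.04], "gripper": 0.0}, {"rot": [0, 0, 0], "linear": [-0.012, 0, 0.04], "gripper": 0.0}]'

```text
time: 18.1
ee_pos: [0.426, -0.2723, 0.0601]
ee_rot: [-3.135, -0.186, 0.002]
wrist_force: [-0.0, 1.1, 0.8]
finger_gap: 0.0006
```

>>> drive_tool --motion '[{"rot": [0, 0, 0], "linear": [0, 0, 0.001], "gripper": 0.0}, {"rot": [0, 0, 0], "linear": [0, 0, 0.002], "gripper": 0.0}, {"rot": [0, 0, 0], "linear": [0, 0, 0.002], "gripper": 0.0}, {"rot": [0, 0, 0], "linear": [0, 0, 0.002], "gripper": 0.0}]'

```text
time: 18.5
ee_pos: [0.4264, -0.2727, 0.0592]
ee_rot: [3.136, 0.185, 0.001]
wrist_force: [-1.0, 1.3, 2.2]
finger_gap: 0.0002
```

>>> drive_tool --motion '[{"rot": [0, 0, 0], "linear": [0, 0, 0.0005], "gripper": 0.0}, {"rot": [0, 0, 0], "linear": [0, 0, 0.0005], "gripper": 0.0}, {"rot": [0, 0, 0], "linear": [0, 0, 0.0005], "gripper": 0.0}]'

```text
time: 18.8
ee_pos: [0.4265, -0.2727, 0.0592]
ee_rot: [3.136, 0.185, 0.001]
wrist_force: [-1.8, 0.7, 4.9]
finger_gap: 0.0005
```

>>> drive_tool --motion '[{"rot": [0, 0, 0], "linear": [0, 0, 0.0005], "gripper": 0.0}, {"rot": [0, 0, 0], "linear": [0, 0, 0.0005], "gripper": 0.0}, {"rot": [0, 0, 0], "linear": [0, 0, 0.0005], "gripper": 0.0}]'

```text
time: 19.1
ee_pos: [0.4265, -0.2727, 0.0592]
ee_rot: [3.135, 0.185, 0.001]
wrist_force: [-1.8, 2.2, 6.4]
finger_gap: 0.0003
```

>>> drive_tool --motion '[{"rot": [0, 0, 0], "linear": [0, 0, 0.0004], "gripper": 0.0}, {"rot": [0, 0, 0], "linear": [0, 0, 0.0004], "gripper": 0.0}, {"rot": [0, 0, 0], "linear": [0, 0, 0.0004], "gripper": 0.0}]'

```text
time: 19.4
ee_pos: [0.4265, -0.2727, 0.0592]
ee_rot: [3.135, 0.185, 0.002]
wrist_force: [-1.9, 1.8, 8.2]
finger_gap: 0.0005
```

```bash
cat > tilt.py <<'E'
from h import *
def tilt(m0=(.505,-.2615),yaw=.118):
    for c in("scene","side"):
        i=camera_info(c);im,d=read_camera(c);P=cloud(c,np.ones_like(d,bool),d,i);v,u=np.nonzero(d>0)
        h=cv2.cvtColor(im,cv2.COLOR_RGB2HSV)[v,u].astype(int)
        D=P[:,:2]-m0;a=D@[np.cos(yaw),np.sin(yaw)];b=D@[-np.sin(yaw),np.cos(yaw)]
        k=(abs(a)<.078)&(abs(b)<.008)&(P[:,2]>.072)&(P[:,2]<.095)&(h[:,0]>12)&(h[:,0]<38)&(h[:,1]>90)
        p=np.polyfit(a[k],P[k,2],1);print(c,k.sum(),"slope",p[0].round(4),"z mid",p[1].round(4))
E
python3 -c "
from tilt import *
tilt(); to([.426,-.27,.06],.12)"
```

```text
scene 296 slope -0.0029 z mid 0.0825
side 257 slope 0.008 z mid 0.0817
t 19.5 pos [ 0.4265 -0.2727  0.0591] yaw 0.118 gap 0.0003 F [-2.8  2.3  9.5] q [-0.68  0.05  1.66 -0.    1.43  0.77]
linear [-0.0002 -0.0027 -0.0009] rot [ 0.001 -0.001 -0.002]
```

The red end holds firm under 8–9 N, with no sink (z constant at 0.0592). Next is the black end.

>>> drive_tool --motion '[{"rot": [0, 0, 0], "linear": [0, 0, -0.03], "gripper": 0.0}, {"rot": [0, 0, 0], "linear": [0.045, 0, -0.03], "gripper": 0.0}, {"rot": [0, 0, 0], "linear": [0.09, 0, -0.03], "gripper": 0.0}, {"rot": [0, 0, 0], "linear": [0.13, 0, -0.03], "gripper": 0.0}, {"rot": [0, 0, 0], "linear": [0.159, 0, -0.03], "gripper": 0.0}]'

```text
time: 20.0
ee_pos: [0.586, -0.2532, 0.0863]
ee_rot: [-3.136, -0.186, 0.0]
wrist_force: [0.3, 0.4, 0.8]
finger_gap: 0.0008
```

>>> drive_tool --motion '[{"rot": [0, 0, 0], "linear": [0, 0, 0.01], "gripper": 0.0}, {"rot": [0, 0, 0], "linear": [0, 0, 0.02], "gripper": 0.0}, {"rot": [0, 0, 0], "linear": [0, 0, 0.026], "gripper": 0.0}, {"rot": [0, 0, 0], "linear": [0, 0, 0.0275], "gripper": 0.0}, {"rot": [0, 0, 0], "linear": [0, 0, 0.0275], "gripper": 0.0}]'

```text
time: 20.5
ee_pos: [0.5829, -0.2541, 0.0597]
ee_rot: [-3.136, -0.183, 0.001]
wrist_force: [1.0, -0.0, 0.2]
finger_gap: 0.0006
```

>>> drive_tool --motion '[{"rot": [0, 0, 0], "linear": [0, 0, 0.001], "gripper": 0.0}, {"rot": [0, 0, 0], "linear": [0, 0, 0.001], "gripper": 0.0}, {"rot": [0, 0, 0], "linear": [0, 0, 0.001], "gripper": 0.0}]'

```text
time: 20.8
ee_pos: [0.5838, -0.2542, 0.0593]
ee_rot: [3.136, 0.184, -0.0]
wrist_force: [-0.5, -0.1, 1.0]
finger_gap: 0.0004
```

>>> drive_tool --motion '[{"rot": [0, 0, 0], "linear": [0, 0, 0.0008], "gripper": 0.0}, {"rot": [0, 0, 0], "linear": [0, 0, 0.0008], "gripper": 0.0}, {"rot": [0, 0, 0], "linear": [0, 0, 0.0008], "gripper": 0.0}]'

```text
time: 21.1
ee_pos: [0.5838, -0.2542, 0.0592]
ee_rot: [3.135, 0.185, -0.0]
wrist_force: [-3.2, 0.8, 5.3]
finger_gap: 0.0004
```

>>> drive_tool --motion '[{"rot": [0, 0, 0], "linear": [0, 0, 0.0005], "gripper": 0.0}, {"rot": [0, 0, 0], "linear": [0, 0, 0.0005], "gripper": 0.0}, {"rot": [0, 0, 0], "linear": [0, 0, 0.0005], "gripper": 0.0}]'

```text
time: 21.4
ee_pos: [0.5838, -0.2542, 0.0592]
ee_rot: [3.135, 0.185, -0.0]
wrist_force: [-3.2, -0.6, 7.1]
finger_gap: 0.0002
```

>>> drive_tool --motion '[{"rot": [0, 0, 0], "linear": [0, 0, 0.0003], "gripper": 0.0}, {"rot": [0, 0, 0], "linear": [0, 0, 0.0003], "gripper": 0.0}, {"rot": [0, 0, 0], "linear": [0, 0, 0.0003], "gripper": 0.0}]'

```text
time: 21.7
ee_pos: [0.5838, -0.2542, 0.0592]
ee_rot: [3.135, 0.185, -0.0]
wrist_force: [-3.8, 0.3, 7.5]
finger_gap: 0.0007
```

```bash
python3 -c "
from tilt import *
tilt(); to([.585,-.252,.06],.12)"
```

```text
scene 101 slope 0.0001 z mid 0.0824
side 247 slope -0.0027 z mid 0.0815
t 21.8 pos [ 0.5839 -0.2542  0.0592] yaw 0.118 gap 0.0004 F [-4.5  0.9  8. ] q [-0.5   0.33  1.33 -0.    1.48  0.95]
linear [ 0.0014 -0.0021 -0.0008] rot [ 0.001 -0.    -0.002]
```

>>> drive_tool --motion '[{"rot": [0, 0, 0], "linear": [0, 0, -0.03], "gripper": 0.0}, {"rot": [0, 0, 0], "linear": [0, 0, -0.07], "gripper": 0.0}, {"rot": [0, 0, 0], "linear": [-0.03, 0, -0.11], "gripper": 0.0}, {"rot": [0, 0, 0], "linear": [-0.06, 0, -0.13], "gripper": 0.0}, {"rot": [0, 0, 0], "linear": [-0.06, 0, -0.13], "gripper": 0.0}]'

```text
time: 22.3
ee_pos: [0.5247, -0.2625, 0.1928]
ee_rot: [3.131, 0.182, 0.012]
wrist_force: [-0.5, -0.1, 0.3]
finger_gap: 0.0001
```

```bash
python3 -c "
from bar import *
from tilt import tilt
for c in('wrist','scene','side'): bar(c,c+'11',[.38,-.34],[.63,-.18],.07,.2)
tilt()
for q in('bottle_amber','bottle_white','jar_green','jar_red'): print(q,[np.round(x['point'],3).tolist() for x in spot_in('scene',q)][:1])
to([.5,-.262,.2],.12)"
```

```text
wrist yel 3376 c 0.5067 -0.2638 size [0.1602 0.0239] dir 0.122 z 0.0836
wrist red 28 c 0.4206 -0.276 size [0.0133 0.0009] dir 0.116 z 0.0836
scene yel 521 c 0.506 -0.2597 size [0.1635 0.0259] dir 0.108 z 0.0825
scene red 44 c 0.4143 -0.2698 size [0.0174 0.0231] dir -1.413 z 0.083
side yel 330 c 0.5041 -0.2595 size [0.158  0.0263] dir 0.134 z 0.0834
side red 38 c 0.4143 -0.2693 size [0.0171 0.0222] dir -1.516 z 0.0833
scene 305 slope 0.0006 z mid 0.0826
side 268 slope 0.0047 z mid 0.0818
bottle_amber [[0.796, 0.062, 0.123]]
bottle_white [[0.81, -0.037, 0.121]]
jar_green [[0.803, 0.219, 0.068]]
jar_red [[0.769, -0.203, 0.049]]
t 22.75 pos [ 0.5246 -0.2605  0.1858] yaw 0.118 gap -0.0001 F [0.3 0.4 1.1] q [-0.56  0.17  1.27  0.    1.7   0.89]
linear [-0.0247 -0.0014 -0.0141] rot [-0.002  0.002 -0.002]
```

View pics/scene11.png

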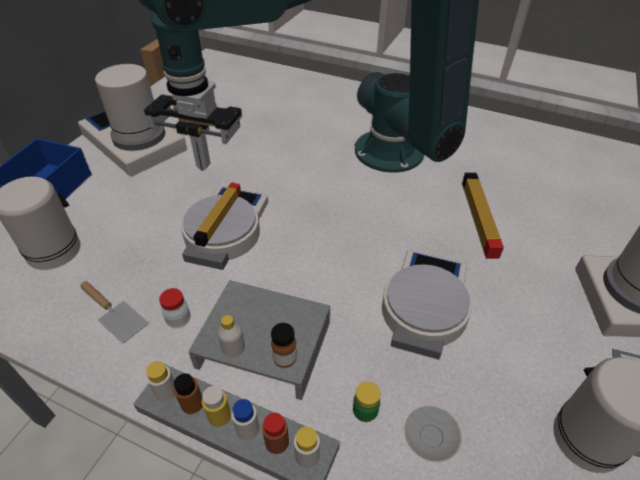

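The scene shows the bar lying across the right plate, red end at (235,188) and black end at (202,238). The arm is clear and the jars and bottles haven't moved. Handing in.

```bash
python3 -c "
from bench import *
print(hand_in())"
```

```text
the job is handed in; nothing more can be done
None
```

The straightedge is lying, let go, across the centre of the right plate, which is the sound one, and I handed the job in at about 23 s. No verdict is reported.

I drew the bar out by its red end and let go of it on the bench. I then took it again by the middle and laid it on the right plate.

- **Choice of plate:** depth fits from two cameras showed a 3 mm dome on the left plate and none on the right. I went straight to the right plate and never press-tested the left one.
- **Press test:** both ends held firm with the fingertip height constant at 0.0592 m, the red at about 8–9 N and the black at about 7.5–8 N. Measured tilt was mostly below 0.005 rad. One noisy side-camera reading reached 0.008 rad, still far from the 0.035 rad of rocking.
- **Final position:** the bar's middle is within about 5 mm of the plate centre and its top is at 0.083 m. The arm is clear of it, and the bottles and jars read within about 6 mm of where they started.

**Failed or disagreed:**
- **Missed grasps:** my first two tries at the red end closed on nothing. The fingertips really stood about 37 mm higher than the reported tool position implied. I measured that offset with the cameras and corrected for it.
- **Camera spread:** the three cameras differed by about 2–4 mm on horizontal positions and about 1 mm on heights.

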